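# Line up the pigment tins by size

## Robot

A 6-joint arm with a two-finger parallel gripper is mounted at the origin on the work surface. World frame = base frame: x ahead of the robot, y to its left, z up, the work surface at z = 0. Lengths are in m, angles in rad, forces in N, time in s.
With the tool pointing down it reaches from about 0.375 to 0.75 m from the base axis. Payload 9 kg.
Tool frame: the origin (TCP) lies at the very end of the fingers, on their centre line; the grasp point (between the pads) lies 19 mm behind it; z points along the fingers, y is the direction in which the jaws open and shut (so a half turn about z gives the same grasp; the last joint's range is limited). The gripper opens to 85 mm and grips with 20 to 120 N. Pads are 22 mm wide; open, the fingers measure 114 mm over their backs; the gripper's body (76 mm by 85 mm) begins 54 mm behind the grasp point. The pads swing forward as they close: fully open they stand 13 mm farther back than shut.
Start: joints at [-1.321, 0.104, 0.097, 1.564, 0, 1.353], TCP at [0.271, -0.536, 0.231] pointing down, gripper open.
Joint ranges: [-2.99, 2.99], [-0.84, 1.86], [-1.1, 1.16], [-1.84, 2.11], [-1.51, 1.56], [-3.14, 3.14]. Speed limits (rad/s): [2.22, 2.22, 2.57, 3.14, 3.14, 3.14].

## Interface

Orientations are given as a unit quaternion [w, x, y, z].
In Python, from bench import env, vision gives the robot as it stands.
- The arm moves only by the tool carry_out, never from a script. Its argument "steps" is one flat list of numbers, 5 for each row, row after row: the shift along the tool's x, y, z in m, then the turn about the tool's z in rad, then the closure, from 0 (fully open) to 1 (shut). In form: [tx, ty, tz, yaw, fingers, tx, ty, tz, yaw, fingers, ...]. A call has 1 to 8 rows; each row shifts and turns the pose as measured when the row begins, along the tool's axes as they then stand; what a row does not reach is not made up. A row lasts 1/10 s, in which the tool goes at most 50 mm and 8.59 degrees, less where a joint would pass 70% of its speed; a pose out of reach is approached as far as the arm can. A call is refused whole if a number of a shift passes 0.05 or a number of a turn 0.15, either way. A call with a gripper value outside its range is refused whole. The fingers move at their own pace and stop on an object; "force" is the grip in N (left out, the last holds). Time passes only in rows, so rows that do not move let the fingers close. It gives the time, the measured TCP pose, the force and the opening at its end, in the units of the state.
- env.observe(): the state, without advancing time (a new reading comes with each control period).
- vision.grab_frame(name): name is "side" or "top"; returns (picture, depth): 384x512x3 uint8, red, green, blue; 384x512 float32, m along the optical axis (not along the pixel's ray), 0 where there is no reading.
- vision.calibration(name): a dict with "fov_y" (degrees; the focal length in pixels is half the picture's height over the tangent of half this angle, whatever the lens; pixels are square), "cx", "cy" (the principal point, pixels), "dist_coeffs" ([k1, k2, p1, p2, k3] as OpenCV has them; the pictures are not rectified), "rvec" (rotation vector, rad) and "tvec" (3), from world to camera coordinates, as OpenCV has them. Camera axes: x right, y down, z forward; pixel columns grow to the right and rows downward; lengths in m; the calibration is good to about 2 mm. A picture is of the moment at which its call begins. calibration takes no time and is no camera call.
- env.job_done(): hands the job in, once; it reports no verdict.
The state is a dict: "time_s": time; "q": joint angles; "joint_velocities": joint speeds; "joint_torque": joint torques, N m; "position": TCP position; "tcp_rot": TCP orientation; "wrist_force": force on the tool from outside, world axes, zero at the start; "moment": the same for the moment, N m; "finger_gap": finger opening in m.
Only numpy, scipy, OpenCV 4.12 (cv2) and the standard library are available. Lean on these libraries where they do the work, as an engineer would, in place of code of your own. Each camera call takes 0.05 s, during which the arm holds its last target. There are 200 camera calls.

## Task

Line up the four metal tins on the board's row of round marks in order of size: the smallest on the mark next to the wooden stop block, then each larger one in turn, so that the largest ends up farthest from the block. Each tin stands upright in the middle of its own mark; do not knock any tin over, and leave the amber glass jar where it stands.

Things in the scene. Friction and masses are not known exactly. Their poses are not given: they have to be found in the camera images.
- tin_smallest: the smallest of four loose, closed, bare-metal tins with a paper label band: a plain upright cylinder, diameter 34 mm, height 40 mm, about 60 g. Origin at the centre of its underside, z up; it stands on the bench (z = 0) in front of the board.
- tin_small: the second smallest of four loose, closed, bare-metal tins with a paper label band: a plain upright cylinder, diameter 42 mm, height 53 mm, about 100 g. Origin at the centre of its underside, z up; it stands on the bench (z = 0) in front of the board.
- tin_large: the second largest of four loose, closed, bare-metal tins with a paper label band: a plain upright cylinder, diameter 51 mm, height 66 mm, about 170 g. Origin at the centre of its underside, z up; it stands on the bench (z = 0) in front of the board.
- tin_largest: the largest of four loose, closed, bare-metal tins with a paper label band: a plain upright cylinder, diameter 60 mm, height 80 mm, about 280 g. Origin at the centre of its underside, z up; it stands on the bench (z = 0) in front of the board.
- mark_a: the first (of a, b, c, d, in this order, 85 mm apart) of four equal round marks in a row along a fixed plywood board (110 x 460 mm, top 12 mm above the bench): a flat dark disc, 72 mm diameter, white dot at its centre. Origin at the disc's centre on the board's top; y along the row from a to d. This is an end of the row; the stop block is next to a or d, it varies.
- mark_b: the second (of a, b, c, d, in this order, 85 mm apart) of four equal round marks in a row along a fixed plywood board (110 x 460 mm, top 12 mm above the bench): a flat dark disc, 72 mm diameter, white dot at its centre. Origin at the disc's centre on the board's top; y along the row from a to d.
- mark_c: the third (of a, b, c, d, in this order, 85 mm apart) of four equal round marks in a row along a fixed plywood board (110 x 460 mm, top 12 mm above the bench): a flat dark disc, 72 mm diameter, white dot at its centre. Origin at the disc's centre on the board's top; y along the row from a to d.
- mark_d: the fourth (of a, b, c, d, in this order, 85 mm apart) of four equal round marks in a row along a fixed plywood board (110 x 460 mm, top 12 mm above the bench): a flat dark disc, 72 mm diameter, white dot at its centre. Origin at the disc's centre on the board's top; y along the row from a to d. This is an end of the row; the stop block is next to a or d, it varies.
- stop: the dark wooden stop block fixed across the board at one end of the row, 75 mm from the centre of the nearest mark: 24 mm along the row, 90 mm across, 45 mm high above the board. Origin at the centre of its underside. (At the other end of the board is only a low steel fixing screw, 28 mm wide and 10 mm high.)
- jar: a loose amber glass jar with a black cap, 56 mm diameter, 75 mm high, upright on the bench to the robot's left; not part of the row, to be left where it stands. Origin at the centre of its underside.
Mind the look-alikes: they are no part of the job. Leave any yellow look-alike of the tin_large alone. What is shaped like the tin_smallest but pink or yellow is not meant.

How it is judged:
At the end, for the whole second after the job is handed in: Counting from the stop block the tins stand smallest, second smallest, second largest, largest, each with its centre within 12 mm of its mark's centre, upright within 0.1 rad, on the board's top, released and at rest; the glass jar is within 30 mm of where it stood, upright (((horizontal distance between stop and mark_a below 0.12 m and horizontal distance between tin_smallest and mark_a below 0.012 m and horizontal distance between tin_small and mark_b below 0.012 m and horizontal distance between tin_large and mark_c below 0.012 m and horizontal distance between tin_largest and mark_d below 0.012 m) or (horizontal distance between stop and mark_d below 0.12 m and horizontal distance between tin_smallest and mark_d below 0.012 m and horizontal distance between tin_small and mark_c below 0.012 m and horizontal distance between tin_large and mark_b below 0.012 m and horizontal distance between tin_largest and mark_a below 0.012 m)) and angle between each of tin_smallest, tin_small, tin_large, tin_largest's own z axis and vertical below 0.1 rad and height (world z) of tin_smallest between 0.008 and 0.017 m and linear speed of each of tin_smallest, tin_small, tin_large, tin_largest below 0.03 m/s and angular speed of each of tin_smallest, tin_small, tin_large, tin_largest below 0.3 rad/s and height (world z) of tin_small between 0.008 and 0.017 m and height (world z) of tin_large between 0.008 and 0.017 m and height (world z) of tin_largest between 0.008 and 0.017 m and distance of jar from where it was at the start of the episode below 0.03 m and angle between jar's own z axis and vertical below 0.2 rad); the robot touches nothing.
It fails at once if tin smallest knocked over (angle between tin_smallest's own z axis and vertical above 0.6 rad).
It fails at once if tin small knocked over (angle between tin_small's own z axis and vertical above 0.6 rad).
It fails at once if tin large knocked over (angle between tin_large's own z axis and vertical above 0.6 rad).
It fails at once if tin largest knocked over (angle between tin_largest's own z axis and vertical above 0.6 rad).
It fails at once if the glass jar shoved or knocked over (distance of jar from where it was at the start of the episode above 0.03 m or angle between jar's own z axis and vertical above 0.3 rad).
It also fails if it takes over 107 s, if anything falls off the work surface, if the arm or the gripper's body presses on something with over 40 N, if the wrist force passes 120 N, or if a joint passes its speed limit or range.

## Working session

There is one attempt and no reset: what is moved stays moved. The work goes in short steps, Python scripts to look and compute and a tool call to move; the robot and the scene stay as the last step left them, time stands still between calls to the robot, and variables do not carry over. Pictures are saved under pics/ and viewed, about 12 in all and at most 16, crops included, and the job is handed in when it is done.

Besides the shell and the picture viewer there is one more tool, called after "Emit:" as a command line: name --argument value ..., lists and objects as JSON in quotes. carry_out: Moves the arm, as the interface text tells. Its arguments: {"type":"object","properties":{"steps":{"type":"array"},"force":{"type":"number"}},"required":["steps"]}

```bash
mkdir -p pics; ls; python3 - <<'E'
from bench import env, vision
import cv2
s=env.observe();print(s)
for n in("top","side"):
    c=vision.calibration(n);print(n,c)
    im,d=vision.grab_frame(n)
    cv2.imwrite(f"pics/{n}0.png",im[:,:,::-1])
E
```

```text
pics
{'time_s': 0.0, 'q': array([-1.32069456e+00,  1.04697040e-01,  9.64618045e-02,  1.56391177e+00,
        3.21778600e-05,  1.35308411e+00]), 'joint_velocities': array([-0.0010375 , -0.00013488,  0.00184506,  0.0009    , -0.0003552 ,
        0.00167748]), 'joint_torque': array([-7.07333529e-04, -5.56931841e+01,  5.03649366e+01,  1.70603755e-02,
       -5.40355213e-04,  7.87063215e-07]), 'position': array([ 0.27048684, -0.5351924 ,  0.23051955]), 'tcp_rot': array([-6.75509673e-04,  9.72768040e-01,  2.31779819e-01,  5.15035058e-06]), 'wrist_force': array([ 0.00784793,  0.00286522, -0.8044586 ]), 'moment': array([-0.00519533, -0.03903825,  0.02981184]), 'finger_gap': 0.08570737521994576}
top {'fov_y': 57.582716319962636, 'cx': 251.81003537555452, 'cy': 195.81284962619975, 'dist_coeffs': array([-0.02185287,  0.        ,  0.        ,  0.        ,  0.        ]), 'rvec': array([ 2.16812204, -2.13578381,  0.12043024]), 'tvec': array([0.05990141, 0.5046324 , 0.80773723])}
side {'fov_y': 54.11066032320717, 'cx': 255.76857820215872, 'cy': 194.0990804580235, 'dist_coeffs': array([-0.07995694,  0.        ,  0.        ,  0.        ,  0.        ]), 'rvec': array([ 2.13741599, -0.12061614,  0.03259342]), 'tvec': array([-0.50033514,  0.08494168,  1.03540913])}
```

View pics/top0.png

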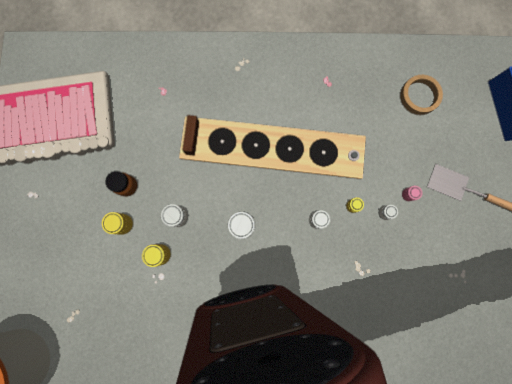

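View pics/side0.png

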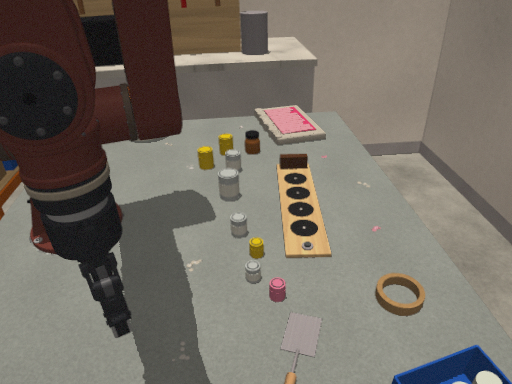

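Top view: the metal tins are at (172,215) large, (241,225) largest, (320,219) small and (391,212) smallest. The look-alikes are yellow at (112,223), (153,255) and (357,205), and pink at (415,193). The jar is at (119,183). The stop is at the left end (190,135) and the marks are at (222,141), (256,145), (290,149) and (323,152).

```bash
cat > h.py <<'E'
from bench import env, vision
import cv2, numpy as np
def cam(n):
    c=vision.calibration(n);f=192/np.tan(np.radians(c["fov_y"]/2))
    return np.array([[f,0,c["cx"]],[0,f,c["cy"]],[0,0,1]]),c["dist_coeffs"],cv2.Rodrigues(c["rvec"])[0],np.array(c["tvec"]).reshape(3)
def rays(n,px):
    K,D,R,t=cam(n)
    p=cv2.undistortPoints(np.float64(px).reshape(-1,1,2),K,D).reshape(-1,2)
    return -R.T@t, np.c_[p,np.ones(len(p))]@R
def plane(n,px,z):
    o,d=rays(n,px);return o+d*((z-o[2])/d[:,2])[:,None]
def world(n,depth):
    v,u=np.mgrid[:384,:512]
    o,d=rays(n,np.c_[u.ravel(),v.ravel()])
    return (o+d*depth.reshape(-1,1)).reshape(384,512,3)
def proj(n,P):
    K,D,R,t=cam(n);return cv2.projectPoints(np.float64(P).reshape(-1,1,3),cv2.Rodrigues(R)[0],t,K,D)[0].reshape(-1,2)
E
python3 - <<'E'
from h import *
im,d=vision.grab_frame("top");W=world("top",d)
cv2.imwrite("pics/crop1.png",cv2.resize(im[165:280,90:450],None,fx=2.2,fy=2.2,interpolation=cv2.INTER_CUBIC)[:,:,::-1])
def top(px,zlo):
    u,v=px;m=np.zeros((384,512),bool);m[v-22:v+22,u-22:u+22]=1
    m&=(W[...,2]>zlo)
    n,l=cv2.connectedComponents(m.astype(np.uint8));m=l==l[v,u]
    z=np.median(W[v-3:v+4,u-3:u+4,2]);m&=abs(W[...,2]-z)<.008
    c=max(cv2.findContours(m.astype(np.uint8),0,1)[0],key=cv2.contourArea)
    P=plane("top",c.reshape(-1,2),z)[:,:2]
    (x,y),r=cv2.minEnclosingCircle(P.astype(np.float32))
    return np.round([x,y,z,2*r,*(P.mean(0))],4)
for n,px in dict(large=(172,215),largest=(241,225),small=(320,219),smallest=(391,212),jar=(119,183),yL1=(112,223),yL2=(153,255),ys=(357,205),pink=(415,193)).items(): print(n,top(px,.02))
# marks: dark blobs on the board
g=cv2.cvtColor(im,cv2.COLOR_RGB2GRAY);m=np.zeros_like(g);m[120:175,205:340]=(g[120:175,205:340]<80)
for c in cv2.findContours(m,0,1)[0]:
    if cv2.contourArea(c)>200:
        mu=cv2.moments(c);p=(mu['m10']/mu['m00'],mu['m01']/mu['m00']);dot=np.unravel_index(0,(1,1))
        print("mark",np.round(p,1),plane("top",[p],.012).round(4),W[int(p[1])-5,int(p[0])].round(3), 'd',2*np.sqrt(cv2.contourArea(c)/np.pi))
print("stop",W[135,190], "tcp px",proj("top",env.observe()["position"]), proj("side",env.observe()["position"]))
E
```

```text
large [0.4531 0.2508 0.0669 0.0515 0.453  0.251 ]
largest [0.4326 0.091  0.0807 0.0595 0.4326 0.0911]
small [ 0.4499 -0.0923  0.0536  0.0424  0.4499 -0.0924]
smallest [ 0.4704 -0.2604  0.0407  0.0358  0.471  -0.2598]
jar [0.5281 0.3803 0.0753 0.0527 0.5285 0.3805]
yL1 [0.4336 0.3856 0.0668 0.0529 0.4331 0.3859]
yL2 [0.3607 0.2883 0.0672 0.0515 0.3603 0.2888]
ys [ 0.487  -0.1794  0.0413  0.0344  0.487  -0.1797]
pink [ 0.5171 -0.3179  0.0409  0.0349  0.5162 -0.3181]
mark [323.2 152.1] [[ 0.6185 -0.1086  0.012 ]] [ 0.631 -0.108  0.015] d 26.47486297182116
mark [289.2 148.5] [[ 0.6267 -0.0239  0.012 ]] [ 0.641 -0.023  0.011] d 26.306001075107577
mark [255.5 144.8] [[0.635  0.0606 0.012 ]] [0.65  0.062 0.012] d 26.354357735544063
mark [221.9 141.1] [[0.6434 0.1451 0.012 ]] [0.656 0.147 0.015] d 26.123866405607867
stop [0.64459764 0.21697757 0.05755162] tcp px [[587.99015585 317.13853545]] [[115.187948   314.46266126]]
```

View pics/crop1.png

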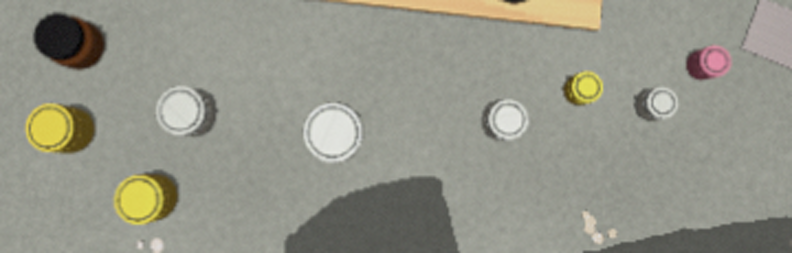

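The sizes, heights and the 85 mm mark spacing all match. The stop is at the +y end, so the order from +y is smallest, small, large, largest. First I turn the jaws across the row, which needs about -1.0 rad of tool yaw.

Emit:
carry_out --steps '[0, 0, 0, -0.145, 0, 0, 0, 0, -0.145, 0, 0, 0, 0, -0.145, 0, 0, 0, 0, -0.145, 0, 0, 0, 0, -0.145, 0, 0, 0, 0, -0.145, 0, 0, 0, 0, -0.135, 0, 0, 0, 0, 0, 0]' --force 30

```text
time_s: 0.95
position: [0.2702, -0.534, 0.2278]
tcp_rot: [-0.003, 0.729, 0.685, 0.001]
wrist_force: [0.1, 0.2, -0.1]
finger_gap: 0.0855
```

```bash
cat >> h.py <<'E'
T=dict(smallest=(.471,-.2601),small=(.4499,-.0923),large=(.4531,.2509),largest=(.4326,.091))
M=dict(smallest=(.6434,.1451),small=(.635,.0606),large=(.6267,-.0239),largest=(.6185,-.1086))
def delta(xy,z):
    from scipy.spatial.transform import Rotation as Ro
    s=env.observe();R=Ro.from_quat(np.roll(s["tcp_rot"],-1)).as_matrix()
    psi=np.arctan2(R[1,0],R[0,0])
    print("t",round(s["time_s"],2),"pos",s["position"].round(4),"gap",round(s["finger_gap"],4),"F",s["wrist_force"].round(1))
    print("tool shift",(R.T@(np.r_[xy,z]-s["position"])).round(4),"yaw to row",round(psi-1.473,3),"tilt",round(np.arccos(-R[2,2]),4))
E
python3 -c "
from h import *
delta(T['smallest'],.10)"
```

```text
t 0.95 pos [ 0.2702 -0.534   0.2278] gap 0.0855 F [ 0.1  0.2 -0.1]
tool shift [0.2852 0.1835 0.1291] yaw to row 0.035 tilt 0.0061
```

Emit:
carry_out --steps '[0.035, 0.023, 0, 0.005, 0, 0.035, 0.023, 0, 0.005, 0, 0.035, 0.023, 0, 0.005, 0, 0.035, 0.023, 0.02, 0.005, 0, 0.035, 0.023, 0.02, 0.005, 0, 0.035, 0.023, 0.03, 0.005, 0, 0.035, 0.023, 0.03, 0.005, 0, 0.03, 0.02, 0.02, 0, 0]'

```text
time_s: 1.75
position: [0.4788, -0.2767, 0.1097]
tcp_rot: [0.0, 0.756, 0.654, 0.001]
wrist_force: [0.7, -0.1, -0.1]
finger_gap: 0.0852
```

```bash
python3 -c "
from h import *
delta(T['smallest'],.10)"
```

```text
t 1.75 pos [ 0.4788 -0.2767  0.1097] gap 0.0852 F [ 0.7 -0.1 -0.1]
tool shift [ 0.0153 -0.0101  0.0097] yaw to row -0.047 tilt 0.0018
```

Emit:
carry_out --steps '[0.0, 0, 0, 0, 0, 0.012, -0.01, 0, -0.04, 0, 0, 0, 0, 0, 0]'

```text
time_s: 2.05
position: [0.471, -0.2574, 0.1055]
tcp_rot: [-0.003, 0.744, 0.668, 0.001]
wrist_force: [0.0, -0.0, -0.1]
finger_gap: 0.0857
```

```bash
python3 -c "
from h import *
delta(T['smallest'],.008)"
```

```text
t 2.05 pos [ 0.471  -0.2574  0.1055] gap 0.0857 F [ 0.  -0.  -0.1]
tool shift [-0.0032  0.0007  0.0975] yaw to row -0.011 tilt 0.0064
```

Emit:
carry_out --steps '[-0.003, 0, 0.02, -0.01, 0.3, 0, 0, 0.02, 0, 0.3, 0, 0, 0.02, 0, 0.3, 0, 0, 0.02, 0, 0.3, 0, 0, 0.01, 0, 0.3, 0, 0, 0, 0, 0.3]'

```text
time_s: 2.65
position: [0.472, -0.2681, 0.017]
tcp_rot: [0.002, 0.749, 0.663, 0.001]
wrist_force: [-0.8, 0.7, -0.1]
finger_gap: 0.0601
```

```bash
python3 -c "
from h import *
delta(T['smallest'],.008)"
```

```text
t 2.65 pos [ 0.472  -0.2681  0.017 ] gap 0.0601 F [-0.8  0.7 -0.1]
tool shift [ 0.0078 -0.002   0.009 ] yaw to row -0.025 tilt 0.0037
```

Emit:
carry_out --steps '[0.007, -0.001, 0.006, -0.02, 0.3, 0, 0, 0, 0, 0.3, 0, 0, 0, 0, 0.3]'

```text
time_s: 2.95
position: [0.4729, -0.2622, 0.0131]
tcp_rot: [0.003, 0.743, 0.67, 0.001]
wrist_force: [0.1, 0.2, 0.2]
finger_gap: 0.0601
```

```bash
python3 -c "
from h import *
delta(T['smallest'],.008)"
```

```text
t 2.95 pos [ 0.4729 -0.2622  0.0131] gap 0.0601 F [0.1 0.2 0.2]
tool shift [ 0.0019 -0.0021  0.0051] yaw to row -0.006 tilt 0.0068
```

Emit:
carry_out --steps '[0.001, -0.002, 0.004, 0, 0.3, 0, 0, 0, 0, 0.5, 0, 0, 0, 0, 0.8, 0, 0, 0, 0, 1, 0, 0, 0, 0, 1, 0, 0, 0, 0, 1, 0, 0, 0, 0, 1]'

```text
time_s: 3.65
position: [0.4718, -0.2616, 0.0105]
tcp_rot: [0.005, 0.743, 0.67, 0.001]
wrist_force: [0.0, 0.3, -1.3]
finger_gap: 0.0334
```

```bash
python3 -c "
from h import *
delta(T['smallest'],.12)"
```

```text
t 3.65 pos [ 0.4718 -0.2616  0.0105] gap 0.0334 F [ 0.   0.3 -1.3]
tool shift [ 8.000e-04 -1.000e-04 -1.095e-01] yaw to row -0.006 tilt 0.0094
```

Emit:
carry_out --steps '[0, 0, -0.02, 0, 1, 0, 0, -0.03, 0, 1, 0, 0, -0.035, 0, 1, 0, 0, -0.035, 0, 1, 0, 0, 0, 0, 1]'

```text
time_s: 4.15
position: [0.4694, -0.2596, 0.1326]
tcp_rot: [0.002, 0.743, 0.669, 0.0]
wrist_force: [1.1, -0.5, -0.4]
finger_gap: 0.0333
```

```bash
python3 -c "
from h import *
delta(M['smallest'],.13)"
```

```text
t 4.15 pos [ 0.4694 -0.2596  0.1326] gap 0.0333 F [ 1.1 -0.5 -0.4]
tool shift [0.4205 0.1311 0.0022] yaw to row -0.006 tilt 0.0047
```

Emit:
carry_out --steps '[0.02, 0.006, 0, 0, 1, 0.035, 0.011, 0, 0, 1, 0.035, 0.011, 0, 0, 1, 0.035, 0.011, 0, 0, 1, 0.035, 0.011, 0, 0, 1, 0.035, 0.011, 0, 0, 1, 0.03, 0.01, 0, 0, 1, 0, 0, 0, 0, 1]'

```text
time_s: 4.95
position: [0.5661, -0.0363, 0.1283]
tcp_rot: [0.002, 0.744, 0.668, -0.0]
wrist_force: [-0.3, -0.4, -0.7]
finger_gap: 0.033
```

```bash
python3 -c "
from h import *
delta(M['smallest'],.13)"
```

```text
t 4.95 pos [ 0.5661 -0.0363  0.1283] gap 0.033 F [-0.3 -0.4 -0.7]
tool shift [ 0.1887  0.0573 -0.002 ] yaw to row -0.01 tilt 0.0039
```

Emit:
carry_out --steps '[0.025, 0.008, 0, 0, 1, 0.035, 0.011, 0, 0, 1, 0.035, 0.011, 0, 0, 1, 0.035, 0.011, 0, -0.01, 1, 0.03, 0.009, 0, 0, 1, 0.015, 0.005, 0, 0, 1, 0, 0, 0, 0, 1, 0, 0, 0, 0, 1]'

```text
time_s: 5.75
position: [0.6394, 0.1355, 0.1207]
tcp_rot: [0.0, 0.741, 0.671, -0.003]
wrist_force: [-0.5, -0.3, -0.9]
finger_gap: 0.0333
```

```bash
python3 -c "
from h import *
delta(M['smallest'],.024)"
```

```text
t 5.75 pos [0.6394 0.1355 0.1207] gap 0.0333 F [-0.5 -0.3 -0.9]
tool shift [0.0104 0.0034 0.0966] yaw to row -0.001 tilt 0.0065
```

Emit:
carry_out --steps '[0.01, 0.003, 0.02, 0, 1, 0, 0, 0.025, 0, 1, 0, 0, 0.02, 0, 1, 0, 0, 0.01, 0, 1, 0, 0, 0, 0, 1, 0, 0, 0, 0, 1]'

```text
time_s: 6.35
position: [0.6425, 0.138, 0.0438]
tcp_rot: [0.001, 0.743, 0.669, -0.004]
wrist_force: [0.0, 0.8, -0.3]
finger_gap: 0.0329
```

```bash
python3 -c "
from h import *
delta(M['smallest'],.024)"
```

```text
t 6.35 pos [0.6425 0.138  0.0438] gap 0.0329 F [ 0.   0.8 -0.3]
tool shift [0.0073 0.0002 0.0197] yaw to row -0.008 tilt 0.0075
```

Emit:
carry_out --steps '[0.007, 0, 0.012, 0, 1, 0, 0, 0, 0, 1, 0, 0, 0, 0, 1]'

```text
time_s: 6.65
position: [0.6448, 0.1449, 0.0334]
tcp_rot: [0.002, 0.744, 0.669, -0.002]
wrist_force: [-0.2, 0.5, -0.7]
finger_gap: 0.0329
```

```bash
python3 -c "
from h import *
delta(M['smallest'],.0235)"
```

```text
t 6.65 pos [0.6448 0.1449 0.0334] gap 0.0329 F [-0.2  0.5 -0.7]
tool shift [ 0.0001 -0.0014  0.0099] yaw to row -0.008 tilt 0.0059
```

Emit:
carry_out --steps '[0, -0.001, 0.007, 0, 1, 0, 0, 0, 0, 1, 0, 0, 0.002, 0, 1, 0, 0, 0, 0, 1]'

```text
time_s: 7.05
position: [0.6442, 0.1454, 0.0245]
tcp_rot: [0.002, 0.743, 0.669, -0.002]
wrist_force: [0.1, 1.0, -0.8]
finger_gap: 0.033
```

```bash
python3 -c "
from h import *
delta(M['smallest'],.0225)"
```

```text
t 7.05 pos [0.6442 0.1454 0.0245] gap 0.033 F [ 0.1  1.  -0.8]
tool shift [-0.0003 -0.0007  0.002 ] yaw to row -0.008 tilt 0.0058
```

Emit:
carry_out --steps '[0, 0, 0.002, 0, 1, 0, 0, 0, 0, 1, 0, 0, 0, 0, 0.5, 0, 0, 0, 0, 0.3, 0, 0, 0, 0, 0.2, 0, 0, -0.02, 0, 0.2, 0, 0, -0.04, 0, 0.2, 0, 0, -0.04, 0, 0.2]'

```text
time_s: 7.85
position: [0.64, 0.1456, 0.1181]
tcp_rot: [-0.002, 0.744, 0.669, -0.006]
wrist_force: [0.5, 0.0, 0.0]
finger_gap: 0.0685
```

```bash
python3 -c "
from h import *
delta(T['small'],.14)"
```

```text
t 7.85 pos [0.64   0.1456 0.1181] gap 0.0685 F [0.5 0.  0. ]
tool shift [-0.2568 -0.1641 -0.0183] yaw to row -0.008 tilt 0.0128
```

Emit:
carry_out --steps '[-0.03, -0.02, -0.01, 0, 0.2, -0.04, -0.025, -0.01, 0, 0.2, -0.04, -0.025, 0, 0, 0.2, -0.04, -0.025, 0, 0, 0.2, -0.04, -0.025, 0, 0, 0.2, -0.03, -0.02, 0, 0, 0.2, -0.02, -0.01, 0, 0, 0.2, 0, 0, 0, 0, 0.2]'

```text
time_s: 8.65
position: [0.465, -0.0843, 0.1497]
tcp_rot: [0.005, 0.743, 0.67, -0.001]
wrist_force: [-0.2, 0.2, 0.0]
finger_gap: 0.0682
```

```bash
python3 -c "
from h import *
delta(T['small'],.015)"
```

```text
t 8.65 pos [ 0.465  -0.0843  0.1497] gap 0.0682 F [-0.2  0.2  0. ]
tool shift [-0.0084 -0.0151  0.1347] yaw to row -0.006 tilt 0.0111
```

Emit:
carry_out --steps '[-0.008, -0.013, 0, 0, 0.2, 0, 0, 0.02, 0, 0.2, 0, 0, 0.02, 0, 0.2, 0, 0, 0.02, 0, 0.2, 0, 0, 0, 0, 0.2, 0, 0, 0, 0, 0.2]'

```text
time_s: 9.25
position: [0.4535, -0.0911, 0.0905]
tcp_rot: [0.007, 0.743, 0.669, 0.0]
wrist_force: [0.0, 0.2, -0.1]
finger_gap: 0.0684
```

```bash
python3 -c "
from h import *
delta(T['small'],.015)"
```

```text
t 9.25 pos [ 0.4535 -0.0911  0.0905] gap 0.0684 F [ 0.   0.2 -0.1]
tool shift [-0.0009 -0.0043  0.0754] yaw to row -0.007 tilt 0.015
```

Emit:
carry_out --steps '[-0.001, -0.004, 0.02, 0, 0.2, 0, 0, 0.02, 0, 0.2, 0, 0, 0.015, 0, 0.2, 0, 0, 0.01, 0, 0.2, 0, 0, 0, 0, 0.2, 0, 0, 0, 0, 0.2]'

```text
time_s: 9.85
position: [0.4549, -0.0931, 0.0308]
tcp_rot: [0.012, 0.742, 0.67, 0.002]
wrist_force: [-0.4, -0.1, 0.8]
finger_gap: 0.0684
```

```bash
python3 -c "
from h import *
delta(T['small'],.015)"
```

```text
t 9.85 pos [ 0.4549 -0.0931  0.0308] gap 0.0684 F [-0.4 -0.1  0.8]
tool shift [ 0.0005 -0.0053  0.0157] yaw to row -0.005 tilt 0.0235
```

Emit:
carry_out --steps '[0, -0.005, 0.008, 0, 0.2, 0, 0, 0.006, 0, 0.2, 0, 0, 0, 0, 0.2, 0, 0, 0, 0, 0.2]'

```text
time_s: 10.25
position: [0.451, -0.0934, 0.0177]
tcp_rot: [0.013, 0.742, 0.67, 0.003]
wrist_force: [-0.0, -1.5, -0.5]
finger_gap: 0.0683
```

```bash
python3 -c "
from h import *
delta(T['small'],.015)"
```

```text
t 10.25 pos [ 0.451  -0.0934  0.0177] gap 0.0683 F [-0.  -1.5 -0.5]
tool shift [ 0.001  -0.0013  0.0027] yaw to row -0.005 tilt 0.0265
```

Emit:
carry_out --steps '[0, -0.001, 0, 0, 0.4, 0, 0, 0, 0, 0.7, 0, 0, 0, 0, 1, 0, 0, 0, 0, 1, 0, 0, 0, 0, 1, 0, 0, 0, 0, 1]'

```text
time_s: 10.85
position: [0.4502, -0.0934, 0.0183]
tcp_rot: [0.013, 0.742, 0.67, 0.003]
wrist_force: [-0.3, -0.5, -0.4]
finger_gap: 0.0413
```

```bash
python3 -c "
from h import *
delta(M['small'],.14)"
```

```text
t 10.85 pos [ 0.4502 -0.0934  0.0183] gap 0.0413 F [-0.3 -0.5 -0.4]
tool shift [ 0.1704  0.1709 -0.1201] yaw to row -0.005 tilt 0.027
```

Emit:
carry_out --steps '[0, 0, -0.02, 0, 1, 0, 0, -0.03, 0, 1, 0, 0, -0.04, 0, 1, 0.01, 0.01, -0.02, 0, 1, 0.03, 0.03, 0, 0, 1, 0.035, 0.035, 0, 0, 1, 0.03, 0.03, 0, 0, 1, 0.02, 0.02, 0, 0, 1]'

```text
time_s: 11.65
position: [0.5885, 0.022, 0.1338]
tcp_rot: [0.014, 0.744, 0.668, 0.003]
wrist_force: [-0.4, -1.6, -0.0]
finger_gap: 0.0414
```

```bash
python3 -c "
from h import *
delta(M['small'],.031)"
```

```text
t 11.65 pos [0.5885 0.022  0.1338] gap 0.0414 F [-0.4 -1.6 -0. ]
tool shift [0.0448 0.0395 0.1032] yaw to row -0.011 tilt 0.0283
```

Emit:
carry_out --steps '[0.02, 0.02, 0, 0, 1, 0.015, 0.012, 0.01, -0.01, 1, 0, 0, 0.02, 0, 1, 0, 0, 0.02, 0, 1, 0, 0, 0.02, 0, 1, 0, 0, 0, 0, 1, 0, 0, 0, 0, 1]'

```text
time_s: 12.35
position: [0.6302, 0.0579, 0.0605]
tcp_rot: [0.013, 0.739, 0.674, 0.003]
wrist_force: [0.9, -0.2, -1.1]
finger_gap: 0.0411
```

```bash
python3 -c "
from h import *
delta(M['small'],.031)"
```

```text
t 12.35 pos [0.6302 0.0579 0.0605] gap 0.0411 F [ 0.9 -0.2 -1.1]
tool shift [0.0035 0.0038 0.0295] yaw to row 0.005 tilt 0.0278
```

Emit:
carry_out --steps '[0.003, 0.004, 0.012, 0, 1, 0, 0, 0.01, 0, 1, 0, 0, 0, 0, 1, 0, 0, 0, 0, 1]'

```text
time_s: 12.75
position: [0.6369, 0.0601, 0.0394]
tcp_rot: [0.015, 0.739, 0.673, 0.005]
wrist_force: [-0.2, 0.1, 0.2]
finger_gap: 0.0411
```

```bash
python3 -c "
from h import *
delta(M['small'],.0305)"
```

```text
t 12.75 pos [0.6369 0.0601 0.0394] gap 0.0411 F [-0.2  0.1  0.2]
tool shift [ 0.0004 -0.0022  0.0089] yaw to row 0.005 tilt 0.0307
```

Emit:
carry_out --steps '[0, -0.002, 0.006, 0, 1, 0, 0, 0.002, 0, 1, 0, 0, 0, 0, 1, 0, 0, 0, 0, 1]'

```text
time_s: 13.15
position: [0.6353, 0.06, 0.0316]
tcp_rot: [0.015, 0.739, 0.673, 0.005]
wrist_force: [-0.7, -0.2, -1.3]
finger_gap: 0.0415
```

```bash
python3 -c "
from h import *
delta(M['small'],.0305)"
```

```text
t 13.15 pos [0.6353 0.06   0.0316] gap 0.0415 F [-0.7 -0.2 -1.3]
tool shift [ 0.0006 -0.0004  0.0011] yaw to row 0.004 tilt 0.0318
```

Emit:
carry_out --steps '[0, 0, 0.001, 0, 1, 0, 0, 0, 0, 1, 0, 0, 0, 0, 0.5, 0, 0, 0, 0, 0.2, 0, 0, 0, 0, 0, 0, 0, -0.02, 0, 0, 0, 0, -0.04, 0, 0, 0, 0, -0.04, 0, 0]'

```text
time_s: 13.95
position: [0.6287, 0.0619, 0.1269]
tcp_rot: [0.011, 0.739, 0.673, 0.002]
wrist_force: [1.2, -0.3, -0.1]
finger_gap: 0.0857
```

```bash
python3 -c "
from h import *
delta(T['large'],.15)"
```

```text
t 13.95 pos [0.6287 0.0619 0.1269] gap 0.0857 F [ 1.2 -0.3 -0.1]
tool shift [ 0.1715 -0.192  -0.0289] yaw to row 0.004 tilt 0.0228
```

Emit:
carry_out --steps '[0.02, -0.022, -0.01, 0, 0.1, 0.03, -0.035, 0, 0, 0.1, 0.03, -0.035, 0, 0, 0.1, 0.03, -0.035, 0, 0, 0.1, 0.03, -0.033, 0, 0, 0.1, 0.015, -0.018, 0, 0, 0.1, 0, 0, 0, 0, 0.1, 0, 0, 0, 0, 0.1]'

```text
time_s: 14.75
position: [0.4656, 0.2377, 0.1399]
tcp_rot: [0.017, 0.74, 0.673, 0.008]
wrist_force: [0.3, -0.8, -0.0]
finger_gap: 0.0769
```

```bash
python3 -c "
from h import *
delta(T['large'],.03)"
```

```text
t 14.75 pos [0.4656 0.2377 0.1399] gap 0.0769 F [ 0.3 -0.8 -0. ]
tool shift [ 0.0131 -0.0175  0.1092] yaw to row 0.002 tilt 0.0371
```

Emit:
carry_out --steps '[0.01, -0.015, 0, 0, 0.1, 0, 0, 0, 0, 0.1, 0, 0, 0.015, 0, 0.1, 0, 0, 0.015, 0, 0.1, 0, 0, 0, 0, 0.1, 0, 0, 0, 0, 0.1]'

```text
time_s: 15.35
position: [0.4538, 0.2467, 0.1055]
tcp_rot: [0.017, 0.741, 0.671, 0.007]
wrist_force: [0.2, -0.3, 1.1]
finger_gap: 0.0769
```

```bash
python3 -c "
from h import *
delta(T['large'],.03)"
```

```text
t 15.35 pos [0.4538 0.2467 0.1055] gap 0.0769 F [ 0.2 -0.3  1.1]
tool shift [ 0.005  -0.0038  0.0754] yaw to row -0.002 tilt 0.0367
```

Emit:
carry_out --steps '[0.004, -0.003, 0.015, 0, 0.1, 0, 0, 0.015, 0, 0.1, 0, 0, 0.015, 0, 0.1, 0, 0, 0.01, 0, 0.1, 0, 0, 0, 0, 0.1, 0, 0, 0, 0, 0.1]'

```text
time_s: 15.95
position: [0.4523, 0.25, 0.0443]
tcp_rot: [0.016, 0.742, 0.671, 0.006]
wrist_force: [0.1, -0.5, 0.1]
finger_gap: 0.0766
```

```bash
python3 -c "
from h import *
delta(T['large'],.025)"
```

```text
t 15.95 pos [0.4523 0.25   0.0443] gap 0.0766 F [ 0.1 -0.5  0.1]
tool shift [0.0012 0.0001 0.0193] yaw to row -0.003 tilt 0.0352
```

Emit:
carry_out --steps '[0.001, 0, 0.01, 0, 0.1, 0, 0, 0.008, 0, 0.1, 0, 0, 0, 0, 0.3, 0, 0, 0, 0, 0.6, 0, 0, 0, 0, 1, 0, 0, 0, 0, 1, 0, 0, 0, 0, 1, 0, 0, 0, 0, 1]'

```text
time_s: 16.75
position: [0.454, 0.2512, 0.0266]
tcp_rot: [0.017, 0.741, 0.671, 0.008]
wrist_force: [0.6, 0.3, -1.5]
finger_gap: 0.0503
```

```bash
python3 -c "
from h import *
delta(M['large'],.15)"
```

```text
t 16.75 pos [0.454  0.2512 0.0266] gap 0.0503 F [ 0.6  0.3 -1.5]
tool shift [-0.2579  0.2034 -0.1134] yaw to row -0.002 tilt 0.0369
```

Emit:
carry_out --steps '[0, 0, -0.02, 0, 1, 0, 0, -0.03, 0, 1, 0, 0, -0.035, 0, 1, 0, 0, -0.025, 0, 1, -0.02, 0.015, 0, 0, 1, -0.035, 0.028, 0, 0, 1, -0.04, 0.032, 0, 0, 1, -0.04, 0.032, 0, 0, 1]'

```text
time_s: 17.55
position: [0.5417, 0.1102, 0.1461]
tcp_rot: [0.017, 0.738, 0.674, 0.008]
wrist_force: [0.6, 0.4, -1.0]
finger_gap: 0.0505
```

```bash
python3 -c "
from h import *
delta(M['large'],.15)"
```

```text
t 17.55 pos [0.5417 0.1102 0.1461] gap 0.0505 F [ 0.6  0.4 -1. ]
tool shift [-0.1259  0.0968  0.0009] yaw to row 0.007 tilt 0.0366
```

Emit:
carry_out --steps '[-0.035, 0.028, 0, 0, 1, -0.035, 0.028, 0, 0, 1, -0.025, 0.02, 0, 0, 1, -0.01, 0.008, 0, 0, 1, 0, 0, 0, 0, 1, 0, 0, 0, 0, 1]'

```text
time_s: 18.15
position: [0.6201, -0.0125, 0.1496]
tcp_rot: [0.017, 0.74, 0.672, 0.008]
wrist_force: [-0.3, 0.3, -1.6]
finger_gap: 0.0504
```

```bash
python3 -c "
from h import *
delta(M['large'],.039)"
```

```text
t 18.15 pos [ 0.6201 -0.0125  0.1496] gap 0.0504 F [-0.3  0.3 -1.6]
tool shift [-0.0094  0.0037  0.1109] yaw to row 0.001 tilt 0.0374
```

Emit:
carry_out --steps '[-0.009, 0.004, 0, 0, 1, 0, 0, 0.02, 0, 1, 0, 0, 0.02, 0, 1, 0, 0, 0.02, 0, 1, 0, 0, 0.015, 0, 1, 0, 0, 0, 0, 1, 0, 0, 0, 0, 1]'

```text
time_s: 18.85
position: [0.625, -0.0182, 0.0746]
tcp_rot: [0.018, 0.738, 0.675, 0.008]
wrist_force: [0.1, 1.0, -1.2]
finger_gap: 0.0502
```

```bash
python3 -c "
from h import *
delta(M['large'],.039)"
```

```text
t 18.85 pos [ 0.625  -0.0182  0.0746] gap 0.0502 F [ 0.1  1.  -1.2]
tool shift [-0.0051  0.0009  0.0357] yaw to row 0.009 tilt 0.0394
```

Emit:
carry_out --steps '[-0.006, 0.001, 0.012, 0, 1, 0, 0, 0.012, 0, 1, 0, 0, 0.003, 0, 1, 0, 0, 0, 0, 1, 0, 0, 0, 0, 1]'

```text
time_s: 19.35
position: [0.6278, -0.0255, 0.0477]
tcp_rot: [0.019, 0.737, 0.675, 0.009]
wrist_force: [-0.0, -1.0, -1.1]
finger_gap: 0.0502
```

```bash
python3 -c "
from h import *
delta(M['large'],.039)"
```

```text
t 19.35 pos [ 0.6278 -0.0255  0.0477] gap 0.0502 F [-0.  -1.  -1.1]
tool shift [ 0.0016 -0.0016  0.0087] yaw to row 0.009 tilt 0.0423
```

Emit:
carry_out --steps '[0.001, -0.001, 0.006, 0, 1, 0, 0, 0.002, 0, 1, 0, 0, 0, 0, 1, 0, 0, 0, 0, 1]'

```text
time_s: 19.75
position: [0.6276, -0.0244, 0.0398]
tcp_rot: [0.019, 0.737, 0.675, 0.01]
wrist_force: [-0.9, -0.2, -2.1]
finger_gap: 0.0508
```

```bash
python3 -c "
from h import *
delta(M['large'],.039)"
```

```text
t 19.75 pos [ 0.6276 -0.0244  0.0398] gap 0.0508 F [-0.9 -0.2 -2.1]
tool shift [ 0.0005 -0.001   0.0007] yaw to row 0.01 tilt 0.0434
```

Emit:
carry_out --steps '[0, 0, 0.001, 0, 1, 0, 0, 0, 0, 1, 0, 0, 0, 0, 0.4, 0, 0, 0, 0, 0.1, 0, 0, 0, 0, 0, 0, 0, -0.02, 0, 0, 0, 0, -0.04, 0, 0, 0, 0, -0.04, 0, 0]'

```text
time_s: 20.55
position: [0.6203, -0.0222, 0.1356]
tcp_rot: [0.016, 0.738, 0.675, 0.007]
wrist_force: [0.6, -0.0, 0.3]
finger_gap: 0.0854
```

```bash
python3 -c "
from h import *
delta(T['largest'],.16)"
```

```text
t 20.55 pos [ 0.6203 -0.0222  0.1356] gap 0.0854 F [ 0.6 -0.   0.3]
tool shift [ 0.0959 -0.196  -0.0318] yaw to row 0.009 tilt 0.0343
```

Emit:
carry_out --steps '[0.01, -0.02, -0.02, 0, 0, 0.017, -0.035, -0.01, 0, 0, 0.017, -0.035, 0, 0, 0, 0.017, -0.035, 0, 0, 0, 0.017, -0.035, 0, 0, 0, 0.01, -0.02, 0, 0, 0, 0.003, -0.007, 0, 0, 0, 0, 0, 0, 0, 0]'

```text
time_s: 21.35
position: [0.4407, 0.0872, 0.1679]
tcp_rot: [0.023, 0.738, 0.675, 0.013]
wrist_force: [0.1, -0.7, -0.1]
finger_gap: 0.0855
```

```bash
python3 -c "
from h import *
delta(T['largest'],.04)"
```

```text
t 21.35 pos [0.4407 0.0872 0.1679] gap 0.0855 F [ 0.1 -0.7 -0.1]
tool shift [ 0.0047 -0.015   0.1272] yaw to row 0.008 tilt 0.0531
```

Tilt has crept up to 0.053 rad. Fast lifts seem to reduce it, so I try one here.

Emit:
carry_out --steps '[0, 0, -0.04, 0, 0, 0, 0, -0.04, 0, 0, 0, 0, -0.04, 0, 0, 0, 0, 0, 0, 0]'

```text
time_s: 21.75
position: [0.437, 0.0871, 0.2908]
tcp_rot: [0.023, 0.738, 0.674, 0.012]
wrist_force: [0.3, -0.7, 0.3]
finger_gap: 0.0855
```

Emit:
carry_out --steps '[0, 0, 0.015, 0, 0, 0, 0, 0.015, 0, 0, 0, 0, 0.015, 0, 0, 0, 0, 0.015, 0, 0, 0, 0, 0.015, 0, 0, 0, 0, 0.015, 0, 0, 0, 0, 0.015, 0, 0, 0, 0, 0, 0, 0]'

```text
time_s: 22.55
position: [0.4398, 0.0829, 0.1636]
tcp_rot: [0.017, 0.74, 0.673, 0.007]
wrist_force: [-0.2, -0.7, 0.1]
finger_gap: 0.0851
```

```bash
python3 -c "
from h import *
delta(T['largest'],.04)"
```

```text
t 22.55 pos [0.4398 0.0829 0.1636] gap 0.0851 F [-0.2 -0.7  0.1]
tool shift [ 0.009  -0.0123  0.1231] yaw to row 0.003 tilt 0.0373
```

Emit:
carry_out --steps '[0.008, -0.01, 0, 0, 0, 0, 0, 0, 0, 0, 0, 0, 0.015, 0, 0, 0, 0, 0.015, 0, 0, 0, 0, 0.015, 0, 0, 0, 0, 0, 0, 0]'

```text
time_s: 23.15
position: [0.4306, 0.0919, 0.1126]
tcp_rot: [0.017, 0.74, 0.673, 0.006]
wrist_force: [0.7, -0.6, -0.4]
finger_gap: 0.0854
```

```bash
python3 -c "
from h import *
delta(T['largest'],.04)"
```

```text
t 23.15 pos [0.4306 0.0919 0.1126] gap 0.0854 F [ 0.7 -0.6 -0.4]
tool shift [ 0.0003 -0.0003  0.0726] yaw to row 0.003 tilt 0.036
```

Emit:
carry_out --steps '[0, 0, 0.015, 0, 0, 0, 0, 0.015, 0, 0, 0, 0, 0.01, 0, 0, 0, 0, 0, 0, 0, 0, 0, 0, 0, 0]'

```text
time_s: 23.65
position: [0.4327, 0.0909, 0.0717]
tcp_rot: [0.017, 0.74, 0.673, 0.007]
wrist_force: [0.3, -0.2, -0.1]
finger_gap: 0.0856
```

```bash
python3 -c "
from h import *
delta(T['largest'],.037)"
```

```text
t 23.65 pos [0.4327 0.0909 0.0717] gap 0.0856 F [ 0.3 -0.2 -0.1]
tool shift [ 0.0005 -0.0013  0.0347] yaw to row 0.003 tilt 0.0375
```

Emit:
carry_out --steps '[0, -0.001, 0.015, 0, 0, 0, 0, 0.015, 0, 0, 0, 0, 0.003, 0, 0, 0, 0, 0, 0, 0]'

```text
time_s: 24.05
position: [0.434, 0.0903, 0.0381]
tcp_rot: [0.019, 0.74, 0.673, 0.008]
wrist_force: [-0.2, 0.5, 0.9]
finger_gap: 0.0854
```

```bash
python3 -c "
from h import *
delta(T['largest'],.037)"
```

```text
t 24.05 pos [0.434  0.0903 0.0381] gap 0.0854 F [-0.2  0.5  0.9]
tool shift [ 0.0005 -0.0015  0.001 ] yaw to row 0.003 tilt 0.0402
```

Emit:
carry_out --steps '[0, -0.001, 0, 0, 0, 0, 0, 0, 0, 0.2, 0, 0, 0, 0, 0.5, 0, 0, 0, 0, 1, 0, 0, 0, 0, 1, 0, 0, 0, 0, 1, 0, 0, 0, 0, 1]' --force 45

```text
time_s: 24.75
position: [0.4333, 0.0905, 0.0397]
tcp_rot: [0.019, 0.74, 0.673, 0.008]
wrist_force: [-1.1, -1.2, -0.5]
finger_gap: 0.0594
```

```bash
python3 -c "
from h import *
delta(M['largest'],.16)"
```

```text
t 24.75 pos [0.4333 0.0905 0.0397] gap 0.0594 F [-1.1 -1.2 -0.5]
tool shift [-0.1823  0.2076 -0.1099] yaw to row 0.003 tilt 0.0411
```

Emit:
carry_out --steps '[0, 0, -0.02, 0, 1, 0, 0, -0.03, 0, 1, 0, 0, -0.035, 0, 1, 0, 0, -0.03, 0, 1, -0.02, 0.023, 0, 0, 1, -0.03, 0.034, 0, 0, 1, -0.03, 0.034, 0, 0, 1, -0.03, 0.034, 0, 0, 1]'

```text
time_s: 25.55
position: [0.5426, -0.0284, 0.1625]
tcp_rot: [0.017, 0.737, 0.675, 0.007]
wrist_force: [0.1, 1.2, -3.2]
finger_gap: 0.0591
```

```bash
python3 -c "
from h import *
delta(M['largest'],.16)"
```

```text
t 25.55 pos [ 0.5426 -0.0284  0.1625] gap 0.0591 F [ 0.1  1.2 -3.2]
tool shift [-0.0732  0.0825  0.0063] yaw to row 0.01 tilt 0.0371
```

Emit:
carry_out --steps '[-0.025, 0.028, 0, 0, 1, -0.02, 0.022, 0, 0, 1, -0.012, 0.012, 0, 0.01, 1, 0, 0, 0, 0, 1, 0, 0, 0, 0, 1]'

```text
time_s: 26.05
position: [0.6032, -0.0985, 0.1612]
tcp_rot: [0.016, 0.742, 0.67, 0.006]
wrist_force: [0.1, 0.3, -3.4]
finger_gap: 0.0594
```

```bash
python3 -c "
from h import *
delta(M['largest'],.0525)"
```

```text
t 26.05 pos [ 0.6032 -0.0985  0.1612] gap 0.0594 F [ 0.1  0.3 -3.4]
tool shift [-0.0072  0.0128  0.1093] yaw to row -0.005 tilt 0.0337
```

Emit:
carry_out --steps '[-0.007, 0.013, 0, 0, 1, 0, 0, 0, 0, 1, 0, 0, 0.015, 0, 1, 0, 0, 0.02, 0, 1, 0, 0, 0.02, 0, 1, 0, 0, 0.015, 0, 1, 0, 0, 0, 0, 1, 0, 0, 0, 0, 1]'

```text
time_s: 26.85
position: [0.6129, -0.1017, 0.0848]
tcp_rot: [0.013, 0.741, 0.672, 0.005]
wrist_force: [-0.0, -0.6, -3.5]
finger_gap: 0.0592
```

```bash
python3 -c "
from h import *
delta(M['largest'],.0525)"
```

```text
t 26.85 pos [ 0.6129 -0.1017  0.0848] gap 0.0592 F [-0.  -0.6 -3.5]
tool shift [-0.006   0.0054  0.0325] yaw to row -0.0 tilt 0.0283
```

Emit:
carry_out --steps '[-0.006, 0.005, 0.01, 0, 1, 0, 0, 0.01, 0, 1, 0, 0, 0.003, 0, 1, 0, 0, 0, 0, 1, 0, 0, 0, 0, 1]'

```text
time_s: 27.35
position: [0.6195, -0.1095, 0.0621]
tcp_rot: [0.014, 0.741, 0.672, 0.006]
wrist_force: [-0.5, 0.0, -3.0]
finger_gap: 0.0591
```

```bash
python3 -c "
from h import *
delta(M['largest'],.0525)"
```

```text
t 27.35 pos [ 0.6195 -0.1095  0.0621] gap 0.0591 F [-0.5  0.  -3. ]
tool shift [ 0.0009 -0.0013  0.0095] yaw to row -0.0 tilt 0.0312
```

Emit:
carry_out --steps '[0.001, -0.001, 0.006, 0, 1, 0, 0, 0.002, 0, 1, 0, 0, 0, 0, 1, 0, 0, 0, 0, 1]'

```text
time_s: 27.75
position: [0.6191, -0.1085, 0.0542]
tcp_rot: [0.015, 0.741, 0.672, 0.006]
wrist_force: [0.7, 0.6, -3.2]
finger_gap: 0.0593
```

```bash
python3 -c "
from h import *
delta(M['largest'],.0525)"
```

```text
t 27.75 pos [ 0.6191 -0.1085  0.0542] gap 0.0593 F [ 0.7  0.6 -3.2]
tool shift [-0.0002 -0.0007  0.0017] yaw to row -0.0 tilt 0.0323
```

Emit:
carry_out --steps '[0, 0, 0.002, 0, 1, 0, 0, 0, 0, 1, 0, 0, 0, 0, 0.3, 0, 0, 0, 0, 0, 0, 0, 0, 0, 0, 0, 0, -0.02, 0, 0, 0, 0, -0.04, 0, 0, 0, 0, -0.05, 0, 0]'

```text
time_s: 28.55
position: [0.613, -0.106, 0.1592]
tcp_rot: [0.011, 0.741, 0.672, 0.004]
wrist_force: [1.7, -0.1, 0.5]
finger_gap: 0.0854
```

Emit:
carry_out --steps '[-0.02, -0.02, -0.03, 0, 0, -0.05, -0.03, -0.02, 0, 0, -0.05, -0.03, 0, 0, 0, -0.05, -0.03, 0, 0, 0, -0.05, -0.03, 0, 0, 0, -0.05, -0.03, 0, 0, 0, -0.05, -0.02, 0, 0, 0, 0, 0, 0, 0, 0]'

```text
time_s: 29.35
position: [0.4207, -0.3744, 0.219]
tcp_rot: [0.024, 0.739, 0.673, 0.007]
wrist_force: [-0.0, 0.5, 0.1]
finger_gap: 0.0856
```

```bash
python3 - <<'E'
from h import *
delta(M['largest'],.2)
im,d=vision.grab_frame("top");W=world("top",d)
cv2.imwrite("pics/top1.png",im[:,:,::-1])
cv2.imwrite("pics/side1.png",vision.grab_frame("side")[0][:,:,::-1])
for n,h in dict(smallest=.04,small=.053,large=.066,largest=.08).items():
    h+=.012
    u,v=proj("top",[*M[n],h])[0].round().astype(int)
    m=(abs(W[...,2]-h)<.009).astype(np.uint8);k=np.zeros_like(m);k[v-25:v+25,u-25:u+25]=1;m*=k
    c=max(cv2.findContours(m,0,1)[0],key=cv2.contourArea);P=plane("top",c.reshape(-1,2),h)[:,:2]
    (x,y),r=cv2.minEnclosingCircle(P.astype(np.float32))
    print(n,"z",np.median(W[m>0][:,2]).round(4),"d",round(2*r,4),"err mm",((np.array([x,y])-M[n])*1000).round(1))
m=(abs(W[...,2]-.075)<.006)&(abs(W[...,0]-.528)<.04)&(abs(W[...,1]-.38)<.04);print("jar",W[m].mean(0).round(4))
E
```

```text
t 29.35 pos [ 0.4207 -0.3744  0.219 ] gap 0.0856 F [-0.   0.5  0.1]
tool shift [0.2834 0.1714 0.0203] yaw to row 0.004 tilt 0.0504
smallest z 0.0523 d 0.0357 err mm [ 1.3 -0.5]
small z 0.0655 d 0.0431 err mm [ 0.7 -0.1]
large z 0.0785 d 0.0528 err mm [1.4 0.3]
largest z 0.0926 d 0.0624 err mm [0.  1.4]
jar [0.5289 0.381  0.0751]
```

View pics/top1.png

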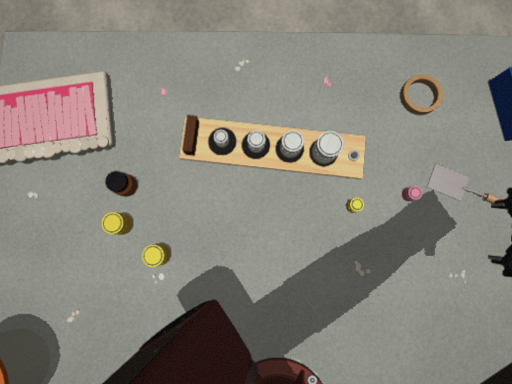

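View pics/side1.png

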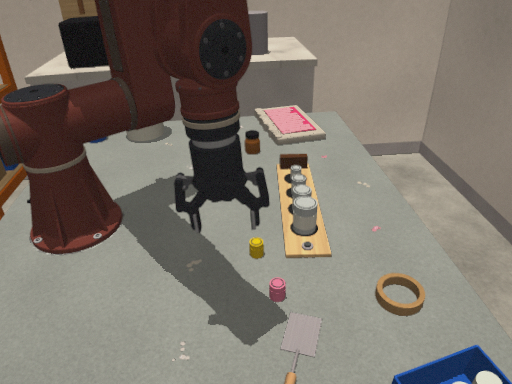

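Both views show the four tins upright and centred on their marks. In the top view they run from (221,138) by the stop to (329,145). The jar is unmoved at (119,183) and the gripper is clear.

```bash
python3 -c "
from bench import env
print(env.job_done())"
```

```text
the job is handed in; nothing more can be done
None
```

The four metal tins now stand on the marks in size order, smallest next to the stop block and largest farthest from it. I handed the job in at about 29 s of the 107 s allowed; no verdict was reported.

- **Positions:** in the last top-camera check every tin was within 1.5 mm of its mark centre; the limit is 12 mm.
- **Upright and on the board:** the measured lid heights match tins standing flat on the board's top. Both camera views show all four upright.
- **Jar and look-alikes:** the jar was within about 1 mm of where it started. I never gripped the yellow and pink look-alikes, and they look unmoved.
- **Gripper tilt:** the gripper tilted by up to 0.05 rad over the run because it was never set back level. It caused no fault that I could see.

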